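# Slide the pepper mill home into the cruet stand

### The job

Put the tall pepper mill away in the empty bay (the one with the blue spot) of the cruet stand by pushing it across the counter with the fingertips or the outside of the fingers, low on its body (in the lower third), until its foot stands right up against the stand's back wall. Keep it upright and on the counter the whole way: do not grip, lift or tip it. Leave the bottles in the other bays and everything else on the counter where they are, and end clear of it all.

Things in the scene. Friction and masses are not known exactly. Their poses are not given: they have to be found in the camera images.
- mill: loose pepper mill, dark turned wood, brass collar and knob, round, 220 mm tall, about 0.4 kg. Foot: straight cylinder, 60 mm diameter, up to 36 mm high; above it narrows to 40 mm (85 mm up), 46 mm (125 mm up), head 48 mm (174 mm up). Origin: centre of its underside, own z up. It slides if pushed less than about 40 mm above the counter; pushed much higher it tips
- stand: fixed cedar stand, no floor, three bays in a row open to its own -x. Origin: counter height, on the back wall's inner face, mid-row; +x points into the wall (the way things go home), y along the row. Back wall 266 long, 14 thick, 75 high, brass arches to 100 (mm). Dividers at y = -126, -42, 42, 126: 11 thick, 40 high, reaching out to x = -47.5. Bays 73 wide. The mill when home has its axis at x = -30
- spot: flat blue painted spot with cream middle, 58 mm across, 1 mm thick and felt by nothing, on the counter in the empty bay (at y = -84, 0 or 84 of the stand). Origin: its centre, 31 mm out from the back wall, on the bay's centre line. Its own axes mean nothing
- oil: green glass oil bottle, 60 mm diameter, 230 mm tall, standing in another bay, loose; origin at the centre of its underside
- vinegar: amber glass vinegar bottle with paper label, 60 mm diameter, 200 mm tall, standing in the third bay, loose; origin at the centre of its underside
- goblet: brass goblet, 72 mm diameter, 110 mm tall, loose; origin at the centre of its underside
- teaglass: clear tea glass, 62 mm diameter, 85 mm tall, loose; origin at the centre of its underside
- spice: small glass spice jar with brass cap, 52 mm diameter, 70 mm tall, loose; origin at the centre of its underside
- bowl: blue ceramic bowl, 150 mm diameter, 65 mm tall, loose, to the robot's right; origin at the centre of its underside
Things that resemble listed ones, but are neither listed nor needed, are in the scene too. What is shaped like the teaglass but black or pink is not meant.

How it is judged:
At the end, for the whole second after the job is handed in: The mill stands upright (within 0.06 rad) and still on the counter in the bay with the blue spot, its axis within 15 mm of the spot's centre and at most 38 mm out from the back wall (foot within 8 mm of it); each bystander is upright and within 20 mm of where it stood (x of mill in the frame of stand above -0.038 m and horizontal distance between mill and spot below 0.015 m and angle between mill's own z axis and vertical below 0.06 rad and height (world z) of mill below 0.004 m and linear speed of mill below 0.02 m/s and distance of each of oil, vinegar, goblet, teaglass, spice, bowl from where it was at the start of the episode below 0.02 m and angle between each of oil, vinegar, goblet, teaglass, spice, bowl's own z axis and vertical below 0.1 rad); the robot touches nothing.
It fails at once if the mill tips by more than 0.2 rad (angle between mill's own z axis and vertical above 0.2 rad).
It fails at once if the mill is lifted off the counter (10 mm) (height (world z) of mill above 0.01 m).
It fails at once if the mill is held between the fingers (grasp point within 20 mm of its axis while they press on it) (contact force between the fingers and mill above 0.5 N and horizontal distance between the grasp point and mill below 0.02 m).
It fails at once if the mill is pushed above its lower third (grasp point over 95 mm high while the fingers press on it) (contact force between the fingers and mill above 0.5 N and height (world z) of the grasp point above 0.095 m).
It fails at once if a bottle or other bystander is moved by more than 20 mm or tipped (distance of any of oil, vinegar, goblet, teaglass, spice, bowl from where it was at the start of the episode above 0.02 m or angle between any of oil, vinegar, goblet, teaglass, spice, bowl's own z axis and vertical above 0.25 rad).
It also fails if it takes over 51 s, if anything falls off the work surface, if the arm or the gripper's body presses on something with over 40 N, if the wrist force passes 120 N, or if a joint passes its speed limit or range.

### The arm

A 6-joint arm with a two-finger parallel gripper is mounted at the origin on the work surface. World frame = base frame: x ahead of the robot, y to its left, z up, the work surface at z = 0. Lengths are in m, angles in rad, forces in N, time in s.
With the tool pointing down it reaches from about 0.35 to 1 m from the base axis. Payload 7.1 kg.
Tool frame: the origin (TCP) lies at the very end of the fingers, on their centre line; the grasp point (between the pads) lies 19 mm behind it; z points along the fingers, y is the line along which they close (so a half turn about z gives the same grasp; the last joint's range is limited). The gripper opens to 85 mm and grips with 20 to 120 N. Pads are 22 mm wide; open, the fingers measure 114 mm over their backs; the gripper's body (76 mm by 85 mm) begins 54 mm behind the grasp point. The pads swing forward as they close: fully open they stand 13 mm farther back than shut.
Start: joints at [-1.298, 0.423, 1.63, -0, 1.089, -0.019], TCP at [0.18, -0.599, 0.231] pointing down, gripper open.
Joint ranges: [-3, 3], [-0.9, 2.11], [0.09, 2.58], [-1.31, 4.45], [0.11, 2.69], [-2.54, 2.54]. Speed limits (rad/s): [2.39, 2.39, 3.01, 3.14, 3.14, 3.14].

### API

Orientations are given as a rotation vector (axis times angle).
In Python, from station import observe, grab_frame, sign_off, find_in gives the robot as it stands.
- The arm moves only by the tool send_rows, never from a script. Its argument "plan" is a list that holds one entry, the list of rows, each a list of 7 numbers: the shift along the tool's x, y, z in cm, then the turn, a rotation vector about the tool's x, y, z in rad, then the closure, from 0 (fully open) to 1 (shut). In form: [[[tx, ty, tz, rx, ry, rz, fingers], ...]]. A call has 1 to 20 rows; each row shifts and turns the commanded pose from where the row before left it, along the tool's axes as they then stand; what a row does not reach is not made up. A row lasts 1/8 s, in which the tool goes at most 62.5 mm and 10.7 degrees, less where a joint would pass 70% of its speed; a pose out of reach is approached as far as the arm can. A call is refused whole if a number of a shift passes 6.25 or a number of a turn 0.188, either way. A call with a gripper value outside its range is refused whole. The fingers move at their own pace and stop on an object; "squeeze" is the grip in N (left out, the last holds). Time passes only in rows, so rows that do not move let the fingers close. It gives the time, the measured TCP pose, the force, the opening and the grip force at its end, in the units of the state.
- observe(): the state, without advancing time (a new reading comes with each control period).
- grab_frame(name): name is "side" or "top" or "wrist"; returns a dict with "pixels" (400x640x3 uint8, red, green, blue), "K" (3x3 intrinsics, pixels), "camera_from_world" (4x4, takes a point from world to camera coordinates); the wrist camera has in their place "T_tool_cam" (4x4, takes a point from camera to tool coordinates, whose origin is the TCP and whose axes are the flange's). Camera axes: x right, y up, looking along -z (the intrinsics and any distortion apply to the point x, -y, -z); pixel columns grow to the right and rows downward; lengths in m; the calibration is good to about 2 mm. A picture is of the moment at which its call begins: read the wrist's pose just before it. There is no depth.
- sign_off(): hands the job in; it is judged then, once.
Trained networks look in the newest picture that a camera, given by its name, has taken for a name from the list of things; names that differ only in an ending like _2 or _b are one class to them, and where a whole thing is asked for, a point or a joint stands for the part that bears it (a point fixed in the world has none). Each returns a list of dicts, best first, with "conf" (0 to 1); they miss things now and then, are a little off and sometimes report something else, mostly with a low value. They report only what shows in the picture. A call takes as long as a camera call. They do not tell look-alikes from the thing itself.
- find_in(camera, thing): "bbox" ([left, top, right, bottom] in pixels, round what is visible of it).
The state is a dict: "time": time; "joints": joint angles; "joint_vel": joint speeds; "joint_efforts": joint torques, N m; "ee_pos": TCP position; "ee_rot": TCP orientation; "wrist_force": force on the tool from outside, world axes, zero at the start; "torque": the same for the moment, N m; "gripper_width": opening from 0.0 (shut) to 1.0 (fully open); "gripper_force": force on a finger pad.
Only numpy, scipy, OpenCV 4.12 (cv2) and the standard library are available. Lean on these libraries where they do the work, as an engineer would, in place of code of your own. Each camera call takes 0.05 s, during which the arm holds its last target. There are 200 camera calls.

## Working session

There is one attempt and no reset: what is moved stays moved. The work goes in short steps, Python scripts to look and compute and a tool call to move; the robot and the scene stay as the last step left them, time stands still between calls to the robot, and variables do not carry over. Pictures are saved under pics/ and viewed, at most 10 in all, crops included, and the job is handed in when it is done.

Besides the shell and the picture viewer there is one more tool, called after ">>>" as name([rows], argument=value, ...), one row to a line, values as JSON. send_rows: Moves the arm, as the interface text tells. Its arguments: {"type":"object","properties":{"plan":{"type":"array","items":{"type":"array","items":{"type":"array","items":{"type":"number"}}}},"squeeze":{"type":"number"}},"required":["plan"]}

```bash
mkdir -p pics; ls
cat > h.py <<'E'
import numpy as np, cv2
from station import observe, grab_frame, sign_off, find_in
def ray(f,u,v):
    # world origin + direction for fixed cams
    T=f["camera_from_world"]; K=f["K"]
    d=np.linalg.inv(K)@[u,v,1]; d=np.array([d[0],-d[1],-d[2]])
    R=np.array(T)[:3,:3]; t=np.array(T)[:3,3]
    return -R.T@t, R.T@d
def onz(f,u,v,z=0.):
    o,d=ray(f,u,v); return o+d*(z-o[2])/d[2]
def proj(f,p):
    T=np.array(f["camera_from_world"]); c=T[:3,:3]@p+T[:3,3]
    q=np.array(f["K"])@[c[0],-c[1],-c[2]]; return q[:2]/q[2]
E
python3 - <<'E'
from h import *
np.set_printoptions(precision=3,suppress=True)
for c in("side","top"):
    f=grab_frame(c); cv2.imwrite(f"pics/{c}0.png",f["pixels"][:,:,::-1])
    print(c,[k for k in f],ray(f,320,200))
    for n in "mill stand spot oil vinegar goblet teaglass spice bowl".split():
        for r in find_in(c,n)[:3]: print(n,np.round(r["bbox"]),round(r["conf"],2))
print(observe())
E
```

```text
pics
side ['pixels', 'K', 'camera_from_world'] (array([ 0.412, -1.175,  0.689]), array([ 0.172,  0.852, -0.495]))
mill [273. 160. 298. 247.] 0.97
stand [220. 144. 306. 181.] 0.55
spot [291. 170. 302. 180.] 0.52
oil [226. 110. 251. 183.] 0.76
vinegar [251. 116. 272. 182.] 0.58
goblet [362. 203. 396. 258.] 0.98
teaglass [315. 176. 335. 211.] 0.92
teaglass [378. 164. 400. 193.] 0.91
teaglass [351. 181. 375. 216.] 0.82
bowl [290. 268. 370. 328.] 0.79
top ['pixels', 'K', 'camera_from_world'] (array([ 0.488, -0.034,  1.572]), array([ 0.099, -0.008, -0.995]))
mill [349. 232. 370. 247.] 0.68
stand [210. 197. 253. 288.] 0.91
spot [243. 206. 259. 223.] 0.73
oil [217. 255. 243. 276.] 0.68
vinegar [218. 255. 245. 277.] 0.64
vinegar [224. 227. 250. 253.] 0.57
goblet [381. 156. 410. 182.] 0.87
teaglass [325. 153. 343. 178.] 0.79
teaglass [288. 150. 312. 174.] 0.72
teaglass [210. 197. 255. 285.] 0.39
spice [166. 259. 185. 274.] 0.8
spice [226. 229. 251. 254.] 0.4
bowl [433. 199. 483. 250.] 0.56
{'time': 1.0, 'joints': array([-1.298,  0.423,  1.63 , -0.   ,  1.089, -0.019]), 'joint_vel': array([-0.   , -0.   , -0.001, -0.   , -0.001,  0.003]), 'joint_efforts': array([ -0.001, -55.735, -28.215,  -0.   ,   0.001,   0.   ]), 'ee_pos': array([ 0.18 , -0.599,  0.231]), 'ee_rot': array([ 3.108,  0.457, -0.   ]), 'wrist_force': array([ 0.389, -0.413, -0.651]), 'torque': array([ 0.002,  0.021, -0.01 ]), 'gripper_force': 0.0, 'gripper_width': 0.9952854624682117}
```

View pics/top0.png

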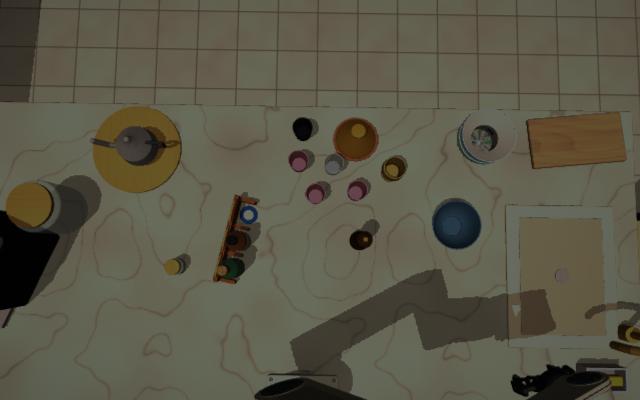

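View pics/side0.png

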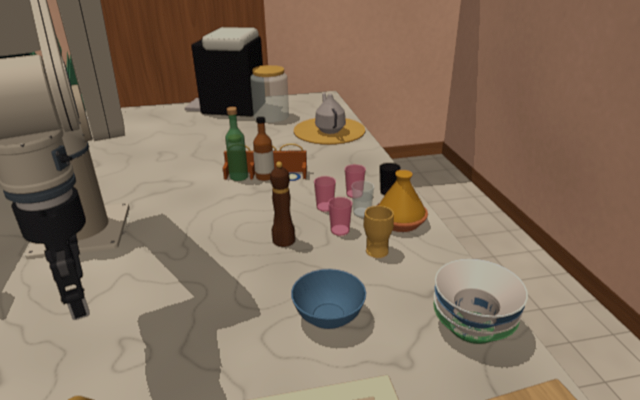

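The top view shows the mill at about (361,240), the stand at (235,240) opening to the right, the spot at (249,214), and vinegar and oil in the other bays. The clear tea glass is at (334,163), with pink ones at (299,160), (316,193) and (357,190) and a black one at (302,128). In the side view the mill's foot is at (284,240).

Only one mill shows. I'll enlarge both for measuring.

Run:
```python
from h import *
np.set_printoptions(precision=3,suppress=True)
t=grab_frame("top"); s=grab_frame("side")
a=cv2.resize(t["pixels"][140:300,200:420],None,fx=3.6,fy=3.6,interpolation=cv2.INTER_CUBIC)
a=cv2.convertScaleAbs(a,alpha=1.9)
cv2.imwrite("pics/top1.png",a[:,:,::-1])
b=cv2.resize(s["pixels"][140:260,210:410],None,fx=4,fy=4,interpolation=cv2.INTER_CUBIC)
b=cv2.convertScaleAbs(b,alpha=1.3)
cv2.imwrite("pics/side1.png",b[:,:,::-1])
for n,u,v in [("spot",249.5,214.5),("goblet",394,169),("clear",334,163),("pinkA",316,193),("pinkB",357,190)]: print(n,onz(t,u,v))
print("mill side foot",onz(s,284,246), "spot side",onz(s,296,175.5))
print("clear side foot",onz(s,363,216),"pinkB",onz(s,340,232),"pinkA",onz(s,325,209))
# spot blob
p=t["pixels"].astype(int); m=((p[:,:,2]-p[:,:,0])>15); m[:, :235]=0; m[:,265:]=0; m[:200]=0;m[230:]=0
ys,xs=np.nonzero(m); print(len(xs),xs.min(),xs.max(),ys.min(),ys.max(),onz(t,(xs.min()+xs.max())/2,(ys.min()+ys.max())/2))
```

```text
spot [0.595 0.175 0.   ]
goblet [ 0.748 -0.282  0.   ]
clear [ 0.764 -0.09   0.   ]
pinkA [ 0.667 -0.034  0.   ]
pinkB [ 0.679 -0.164  0.   ]
mill side foot [ 0.517 -0.195  0.   ] spot side [0.61  0.184 0.   ]
clear side foot [ 0.749 -0.102  0.   ] pinkB [ 0.668 -0.165  0.   ] pinkA [ 0.655 -0.042  0.   ]
178 240 257 206 223 [0.595 0.178 0.   ]
```

View pics/top1.png

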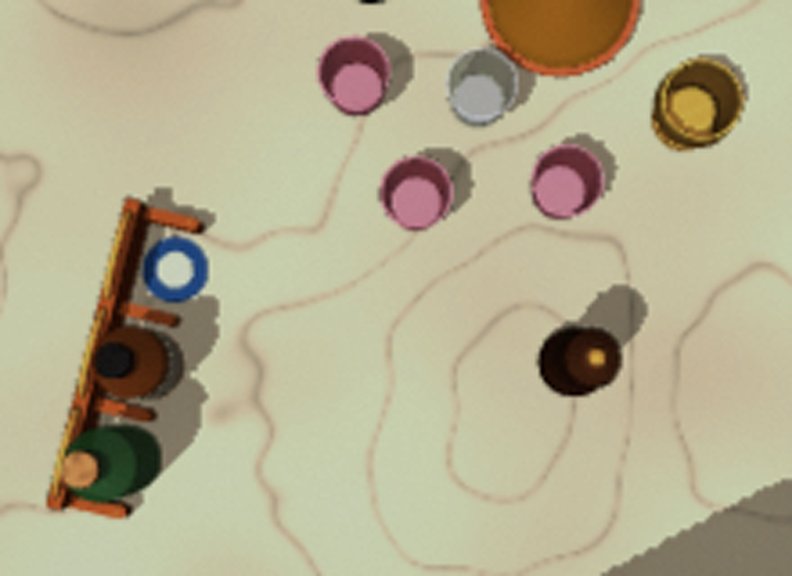

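View pics/side1.png

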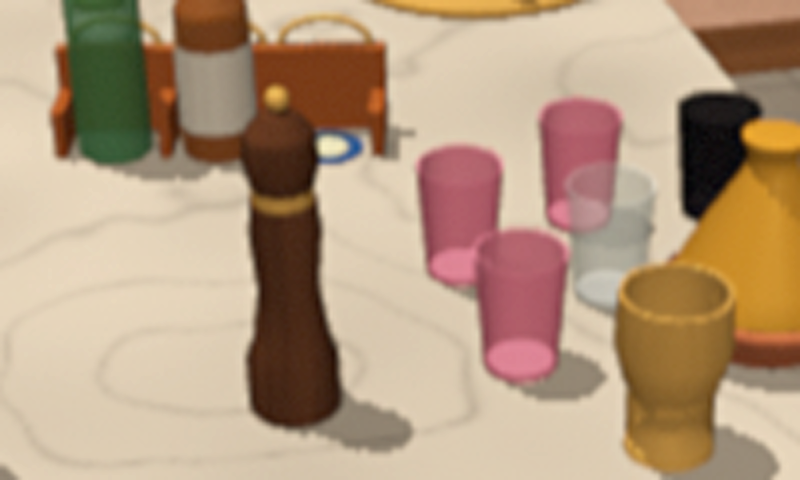

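Top crop: mill foot circle at about (571,360) in the crop, the spot at (175,268), divider ends at (202,226), (178,320), (153,414) and (129,510). The clear glass at crop (483,86) is the teaglass, and the pink glasses are look-alikes that still need avoiding. The side crop shows the mill's foot from 248 to 340, with its bottom edge at 425. Next I'll fit the poses.

```bash
cat >> h.py <<'E'
from scipy.optimize import least_squares
from scipy.spatial.transform import Rotation as Ro
A=np.linspace(0,2*np.pi,72)
def cyl(x,y,r=.03,zs=(0,.036)): return [np.array([x+r*np.cos(a),y+r*np.sin(a),z]) for z in zs for a in A]
def footbox(f,x,y):
    q=np.array([proj(f,p) for p in cyl(x,y)]); return np.r_[q.min(0),q.max(0)]
def fitmill(t,s,tl,tb,sl,sr,sb,x0=(.52,-.16)):
    def res(p):
        a=footbox(t,*p); b=footbox(s,*p)
        return [a[0]-tl,a[3]-tb,b[0]-sl,b[2]-sr,b[3]-sb]
    r=least_squares(res,x0,diff_step=1e-4); return r.x,r.fun
E
python3 - <<'E'
from h import *
np.set_printoptions(precision=4,suppress=True)
t=grab_frame("top"); s=grab_frame("side")
m=fitmill(t,s,538/3.6+200,395/3.6+140,272,295,246.2); print("mill",m)
P=[((.014,-.133,.075),(128,198)),((.014,.133,.075),(49,507)),((-.0475,-.126,.04),(202,226)),((-.0475,-.042,.04),(178,320)),((-.0475,.042,.04),(153,414)),((-.0475,.126,.04),(129,510)),((-.031,-.084,.001),(175.5,268.5))]
def res(p):
    c,sn=np.cos(p[2]),np.sin(p[2]); o=[]
    for w,q in P: o+=list(proj(t,np.array([p[0]+c*w[0]-sn*w[1],p[1]+sn*w[0]+c*w[1],w[2]]))-(np.array(q)/3.6+[200,140]))
    return o
r=least_squares(res,(.55,.2,1.4)); print("stand",r.x,r.fun)
p=r.x; d=np.array([np.cos(p[2]),np.sin(p[2])]); n=np.array([-d[1],d[0]])
spot=p[:2]-.031*d-.084*n; home=p[:2]-.030*d-.084*n
print("spot",spot,"home",home,"dir",d)
mm=m[0]; v=home-mm; print("along",v@d,"lateral",v@n, "azim of v",np.degrees(np.arctan2(v[1],v[0])),np.degrees(p[2]))
print("side spot predicted",proj(s,np.r_[spot,0.001]),"wall end",proj(s,np.r_[p[:2]-.133*n,.075]))
print("bowl",onz(t,458,224,.05),"goblet",onz(t,394,169,.05))
R=Ro.from_rotvec(observe()["ee_rot"]).as_matrix(); print(R)
E
```

```text
mill (array([ 0.5205, -0.1698]), array([-0.7066, -0.2131, -0.7842,  0.7558,  0.9415]))
stand [0.5177 0.2239 1.3544] [-0.1222 -0.8356 -0.2494 -0.0801 -0.1206 -0.5898 -0.0874 -0.2134  0.1538
  0.4416  0.0463  0.8241  0.3995  0.4484]
spot [0.5931 0.1756] home [0.5933 0.1766] dir [0.2147 0.9767]
along 0.35393447433542913 lateral 0.003250549559704791 azim of v 78.12805305833757 77.60186092866222
side spot predicted [291.1915 177.006 ] wall end [306.256  151.5382]
bowl [ 0.5732 -0.4701  0.05  ] goblet [ 0.7399 -0.2741  0.05  ]
[[ 0.9577  0.2876 -0.    ]
 [ 0.2876 -0.9577  0.    ]
 [-0.     -0.     -1.    ]]
```

>>> send_rows([
  [[3.25,-1.75,0,0,0,0,0.5],[3.25,-1.75,0,0,0,0,0.5],[3.25,-1.75,0,0,0,0,0.5],[3.25,-1.75,0,0,0,0,0.5],[3.25,-1.75,0,0,0,0,0.5],[3.25,-1.75,0,0,0,0,0.5],[3.25,-1.75,0,0,0,0,0.5],[3.25,-1.75,0,0,0,0,0.5],[3.25,-1.75,0,0,0,0,0.5],[3.25,-1.75,0,0,0,0,0.5],[3.25,-1.75,0,0,0,0,0.5],[3.25,-1.75,0,0,0,0,0.5],[0,0,0,0,0,-0.178,0.5],[0,0,0,0,0,-0.178,0.5],[0,0,0,0,0,-0.178,0.5],[0,0,0,0,0,-0.178,0.5],[0,0,0,0,0,-0.178,0.5],[0,0,0,0,0,-0.178,0.5],[0,0,0,0,0,0,0.5]],
])

```text
time: 3.58
ee_pos: [0.4929, -0.2852, 0.2314]
ee_rot: [2.444, 1.973, 0.0]
wrist_force: [0.2, 0.1, -0.4]
gripper_width: 0.497
gripper_force: 0.0
```

>>> send_rows([
  [[0,0,0,0,0.14,0,0.5],[0,0,0,0,0.14,0,0.5],[0,0,0,0,0.14,0,0.5],[0,0,0,0,0.14,0,0.5],[0,0,0,0,0.14,0,0.5],[0,0,0,0,0,0,0.5]],
])

```text
time: 4.32
ee_pos: [0.4921, -0.2864, 0.2295]
ee_rot: [-2.029, -1.629, -0.737]
wrist_force: [0.1, 0.6, -1.2]
gripper_width: 0.5
gripper_force: 0.0
```

```bash
cat >> h.py <<'E'
d=np.array([.2147,.9767,0])
def target(p):
    o=observe(); R=Ro.from_rotvec(o["ee_rot"]).as_matrix()
    print("t",round(o["time"],2),"pos",o["ee_pos"],"x_az",np.degrees(np.arctan2(R[1,0],R[0,0])),"tilt",np.degrees(np.arccos(-R[2,2])),"ydir",R[:,1],"w",o["gripper_width"],"F",o["wrist_force"],"q",o["joints"])
    print("tool cm",R.T@(np.array(p)-o["ee_pos"])*100, "d in tool",R.T@d)
E
python3 - <<'E'
from h import *
np.set_printoptions(precision=3,suppress=True)
target([.502,-.255,.022])
E
```

```text
t 4.33 pos [ 0.492 -0.286  0.23 ] x_az 77.40866857085595 tilt 40.13644692546607 ydir [ 0.977 -0.214 -0.005] w 0.49989759449612753 F [ 0.064  0.646 -1.177] q [-0.83   0.551  1.605  0.556  1.46  -0.812]
tool cm [-10.869   0.39   17.981] d in tool [0.765 0.001 0.645]
```

>>> send_rows([
  [[-1.36,0.05,2.25,0,0,0,0.5],[-1.36,0.05,2.25,0,0,0,0.5],[-1.36,0.05,2.25,0,0,0,0.5],[-1.36,0.05,2.25,0,0,0,0.5],[-1.36,0.05,2.25,0,0,0,0.5],[-1.36,0.05,2.25,0,0,0,0.5],[-1.36,0.05,2.25,0,0,0,0.5],[-1.35,0.04,2.23,0,0,0,0.5],[0,0,0,0,0,0,0.5]],
])

```text
time: 5.45
ee_pos: [0.5031, -0.2527, 0.023]
ee_rot: [-2.025, -1.636, -0.735]
wrist_force: [0.7, -1.0, 1.4]
gripper_width: 0.503
gripper_force: 0.0
```

Run:
```python
from h import *
np.set_printoptions(precision=3,suppress=True)
target([.5018,-.255,.022])
t=grab_frame("top"); s=grab_frame("side")
a=cv2.convertScaleAbs(cv2.resize(t["pixels"][170:320,290:470],None,fx=3,fy=3,interpolation=2),alpha=1.9)
b=cv2.resize(s["pixels"][140:290,180:340],None,fx=3,fy=3,interpolation=2)
cv2.imwrite("pics/c2.png",np.hstack([a[:450,:400],b[:450,:400]])[:,:,::-1])
```

```text
t 5.45 pos [ 0.503 -0.253  0.023] x_az 77.77806519597797 tilt 40.058958543628 ydir [ 0.978 -0.209 -0.003] w 0.5028830136890844 F [ 0.662 -0.965  1.375] q [-0.781  0.834  1.677  0.635  1.146 -0.991]
tool cm [-0.26  -0.082 -0.085] d in tool [0.765 0.006 0.644]
```

View pics/c2.png

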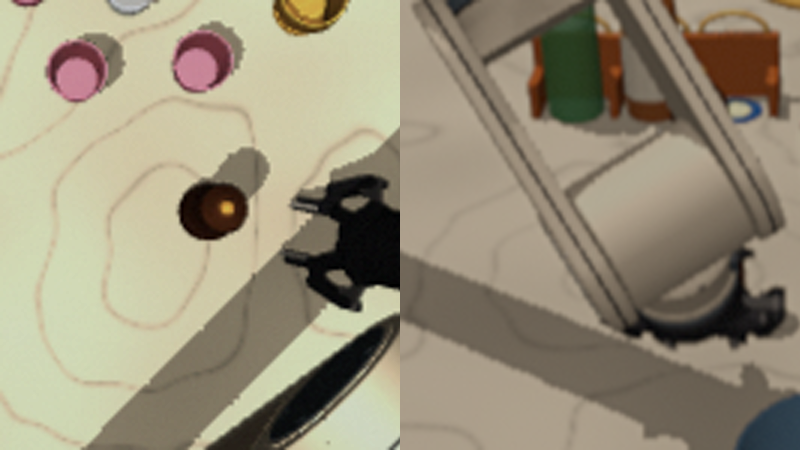

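The fork is lined up behind the foot: fingertips at (300,203) and (292,257), foot at (208,212). I'll push partway first.

>>> send_rows([
  [[0.76,0,0.64,0,0,0,0.5],[0.76,0,0.64,0,0,0,0.5],[0.76,0,0.64,0,0,0,0.5],[0.76,0,0.64,0,0,0,0.5],[0.5,0,0.42,0,0,0,0.5],[0.5,0,0.42,0,0,0,0.5],[0.5,0,0.42,0,0,0,0.5],[0.5,0,0.42,0,0,0,0.5],[0.76,0,0.64,0,0,0,0.5],[0.76,0,0.64,0,0,0,0.5],[0.76,0,0.64,0,0,0,0.5],[0.76,0,0.64,0,0,0,0.5],[0.76,0,0.64,0,0,0,0.5],[0.76,0,0.64,0,0,0,0.5],[0.76,0,0.64,0,0,0,0.5],[0.76,0,0.64,0,0,0,0.5],[0,0,0,0,0,0,0.5]],
])

```text
time: 7.68
ee_pos: [0.5339, -0.1109, 0.0239]
ee_rot: [-2.024, -1.637, -0.739]
wrist_force: [0.1, -0.5, 0.4]
gripper_width: 0.498
gripper_force: 0.0
```

Run:
```python
from h import *
np.set_printoptions(precision=3,suppress=True)
target([.585,.139,.022])
t=grab_frame("top"); s=grab_frame("side")
print(find_in("top","mill")[:1],find_in("side","mill")[:1])
a=cv2.convertScaleAbs(cv2.resize(t["pixels"][170:290,210:410],None,fx=4,fy=4,interpolation=2),alpha=1.9)
cv2.imwrite("pics/c3.png",a[:,:,::-1])
```

```text
t 7.67 pos [ 0.534 -0.111  0.024] x_az 77.94067321470177 tilt 40.147887543699014 ydir [ 0.978 -0.209 -0.001] w 0.4980749228987063 F [ 0.075 -0.487  0.351] q [-0.568  0.785  1.823  0.802  0.997 -0.967]
tool cm [19.371 -0.217 16.593] d in tool [0.764 0.006 0.645]
[{'bbox': [321.2, 223.6, 345.4, 242.8], 'conf': 0.81}] [{'bbox': [277.2, 217.5, 295.0, 227.3], 'conf': 0.75}]
```

View pics/c3.png

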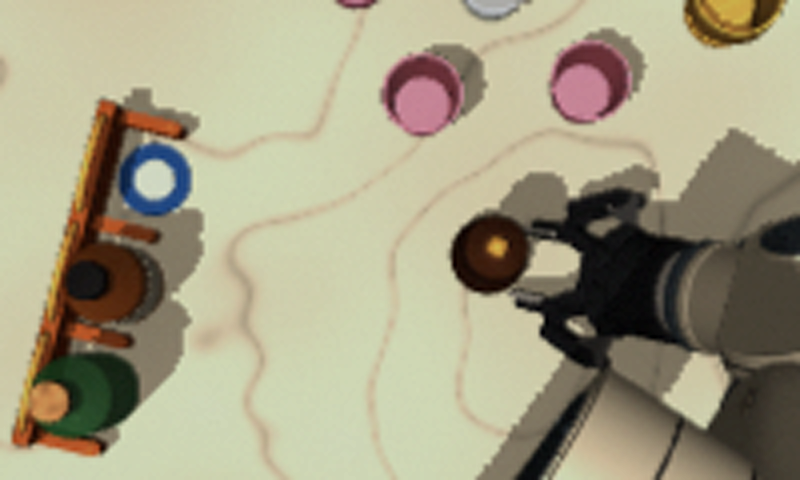

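The mill is upright and sitting in the fork: foot left edge at 451, rows 213–293 in the crop, with the spot at (155,180) straight ahead. I'll compute the remaining travel.

Run:
```python
from h import *
np.set_printoptions(precision=4,suppress=True)
t=grab_frame("top"); e=observe()["ee_pos"]
l,b,u=451/4+210,293/4+170,213/4+170
def res(p): a=footbox(t,*p); return [a[0]-l,a[3]-b]
r=least_squares(res,(.54,-.07),diff_step=1e-4); print(r.x, footbox(t,*r.x),u)
n=np.array([-d[1],d[0]]); v=np.array([.5933,.1766])-r.x; print("along",v@d[:2],"lat",v@n,"axis-TCP",(r.x-e[:2])@d[:2],(r.x-e[:2])@n)
```

```text
[ 0.5387 -0.0878] [322.75   223.5855 342.4162 243.25  ] 223.25
along 0.2699152299097002 lat 0.003469255134679492 axis-TCP 0.024806827563353014 0.0005919083079464457
```

>>> send_rows([
  [[0.76,-0.01,0.65,0,0,0,0.5],[0.92,-0.01,0.78,0,0,0,0.5],[0.92,-0.01,0.78,0,0,0,0.5],[0.92,-0.01,0.78,0,0,0,0.5],[0.92,-0.01,0.78,0,0,0,0.5],[0.92,-0.01,0.78,0,0,0,0.5],[0.92,-0.01,0.78,0,0,0,0.5],[0.92,-0.01,0.78,0,0,0,0.5],[0.92,-0.01,0.78,0,0,0,0.5],[0.92,-0.01,0.78,0,0,0,0.5],[0.92,-0.01,0.78,0,0,0,0.5],[0.92,-0.01,0.78,0,0,0,0.5],[0.92,-0.01,0.78,0,0,0,0.5],[0.92,-0.01,0.78,0,0,0,0.5],[0.92,-0.01,0.78,0,0,0,0.5],[0.92,-0.01,0.78,0,0,0,0.5],[0.76,-0.01,0.65,0,0,0,0.5],[0.76,-0.01,0.65,0,0,0,0.5],[0,0,0,0,0,0,0.5]],
])

```text
time: 10.3
ee_pos: [0.5762, 0.0956, 0.0229]
ee_rot: [-2.024, -1.638, -0.739]
wrist_force: [-0.4, 0.5, -0.7]
gripper_width: 0.504
gripper_force: 0.0
```

Run:
```python
from h import *
np.set_printoptions(precision=3,suppress=True)
target([.5933-.0248*.2147,.1766-.0248*.9767,.023])
t=grab_frame("top"); s=grab_frame("side")
a=cv2.convertScaleAbs(cv2.resize(t["pixels"][180:300,200:320],None,fx=4,fy=4,interpolation=2),alpha=1.9)
b=cv2.resize(s["pixels"][100:220,210:290],None,fx=4,fy=4,interpolation=2)
cv2.imwrite("pics/c4.png",np.hstack([a,b])[:,:,::-1])
```

```text
t 10.3 pos [0.576 0.096 0.023] x_az 77.95847322277083 tilt 40.11934752931196 ydir [ 0.978 -0.208 -0.   ] w 0.5039546198737831 F [-0.371  0.499 -0.654] q [-0.196  0.764  1.899  1.08   0.819 -0.888]
tool cm [ 4.438 -0.035  3.727] d in tool [0.765 0.007 0.644]
```

View pics/c4.png

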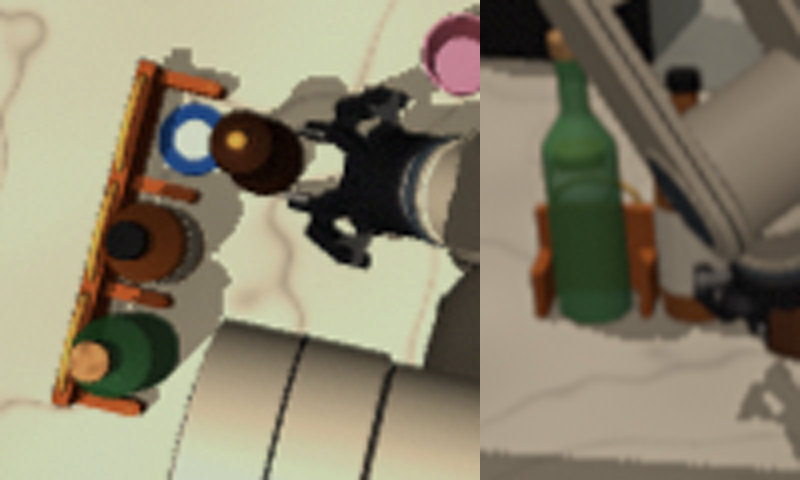

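The mill is in the bay mouth: foot centre at about (264,157), spot at (192,139), fingertips clear of the divider ends. Before finishing, I'll check how close the forearm edge at crop (222,320) comes to the oil bottle.

Run:
```python
from h import *
np.set_printoptions(precision=3,suppress=True)
t=grab_frame("top")
for z in (.2,.3,.4,.5): print(z,[onz(t,200+a/4,180+b/4,z) for a,b in((222,320),(195,400),(170,478))])
print("oil top px",[proj(t,np.array([.429,.2116,z])) for z in (0,.23)])
l,b=303/4+200,195/4+180
def res(p): a=footbox(t,*p); return [a[2]-l,a[3]-b]
r=least_squares(res,(.58,.12),diff_step=1e-4)
n=np.array([-d[1],d[0]]); v=np.array([.5933,.1766])-r.x; print(r.x,"along",v@d[:2],"lat",v@n,"ax-TCP",(r.x-observe()["ee_pos"][:2])@d[:2])
```

```text
0.2 [array([0.457, 0.128, 0.2  ]), array([0.403, 0.145, 0.2  ]), array([0.35, 0.16, 0.2 ])]
0.3 [array([0.459, 0.116, 0.3  ]), array([0.409, 0.132, 0.3  ]), array([0.36 , 0.146, 0.3  ])]
0.4 [array([0.462, 0.104, 0.4  ]), array([0.415, 0.119, 0.4  ]), array([0.37 , 0.132, 0.4  ])]
0.5 [array([0.464, 0.093, 0.5  ]), array([0.421, 0.106, 0.5  ]), array([0.38 , 0.118, 0.5  ])]
oil top px [array([236.109, 267.221]), array([222.529, 270.277])]
[0.581 0.121] along 0.05667976513790963 lat -0.0003598266120504109 ax-TCP 0.026880489044985457
```

```bash
python3 - <<'E'
from h import *
np.set_printoptions(precision=3,suppress=True)
s=grab_frame("side")
for uv in((226,100),(250,131),(275,164)):
    o,r=ray(s,*uv); print(uv,[o+r*(y-o[1])/r[1] for y in(-.1,0.,.1)])
E
cat > /dev/null
```

```text
(226, 100) [array([ 0.416, -0.1  ,  0.354]), array([0.416, 0.   , 0.323]), array([0.416, 0.1  , 0.292])]
(250, 131) [array([ 0.463, -0.1  ,  0.274]), array([0.468, 0.   , 0.236]), array([0.473, 0.1  , 0.197])]
(275, 164) [array([ 0.517, -0.1  ,  0.182]), array([0.527, 0.   , 0.135]), array([0.537, 0.1  , 0.088])]
```

The forearm's underside is around 0.30 m at the oil bottle, whose top is 0.23 m, so it stays clear. Pushing on, gently.

>>> send_rows([
  [[0.61,0,0.515,0,0,0,0.5],[0.61,0,0.515,0,0,0,0.5],[0.61,0,0.515,0,0,0,0.5],[0.61,0,0.515,0,0,0,0.5],[0.61,0,0.515,0,0,0,0.5],[0.61,0,0.515,0,0,0,0.5],[0.3,0,0.26,0,0,0,0.5],[0,0,0,0,0,0,0.5]],
])

```text
time: 11.5
ee_pos: [0.5873, 0.1459, 0.0231]
ee_rot: [-2.024, -1.637, -0.739]
wrist_force: [-0.1, -0.3, -0.2]
gripper_width: 0.5
gripper_force: 0.0
```

Run:
```python
from h import *
np.set_printoptions(precision=3,suppress=True)
target([.5933-.026*.2147,.1766-.026*.9767,.023])
t=grab_frame("top")
a=cv2.convertScaleAbs(cv2.resize(t["pixels"][180:300,200:320],None,fx=5,fy=5,interpolation=2),alpha=1.9)
cv2.imwrite("pics/c5.png",a[:,:,::-1])
```

```text
t 11.5 pos [0.587 0.146 0.023] x_az 77.93697921955253 tilt 40.134679906222715 ydir [ 0.978 -0.209 -0.   ] w 0.4998283826682622 F [-0.076 -0.261 -0.155] q [-0.102  0.766  1.889  1.139  0.783 -0.852]
tool cm [ 0.402 -0.067  0.346] d in tool [0.765 0.006 0.645]
```

View pics/c5.png

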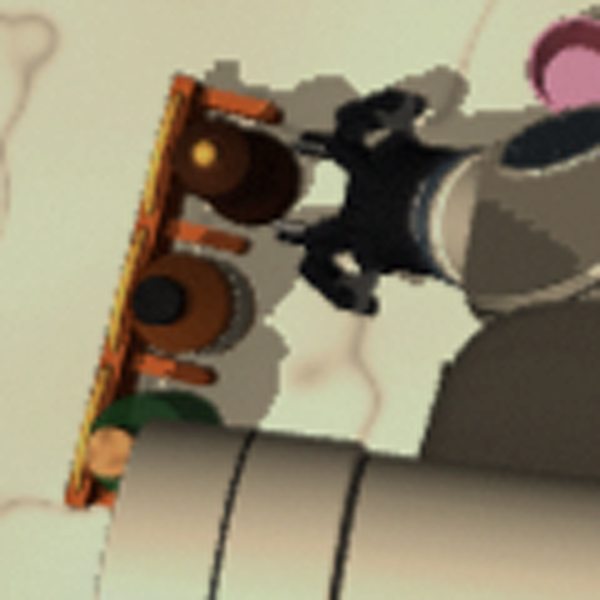

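The mill is inside the bay, upright and nearly home, with the fingers clear of the dividers. I'll close the last few millimetres in small steps while watching the force.

>>> send_rows([
  [[0.11,0,0.1,0,0,0,0.5],[0.11,0,0.1,0,0,0,0.5],[0.11,0,0.1,0,0,0,0.5],[0,0,0,0,0,0,0.5]],
])

```text
time: 12.05
ee_pos: [0.5884, 0.1497, 0.0229]
ee_rot: [-2.025, -1.637, -0.74]
wrist_force: [0.2, -1.6, 1.4]
gripper_width: 0.499
gripper_force: 1.2
```

>>> send_rows([
  [[0.08,0,0.07,0,0,0,0.5],[0,0,0,0,0,0,0.5]],
])

```text
time: 12.3
ee_pos: [0.5886, 0.1508, 0.0228]
ee_rot: [-2.025, -1.637, -0.74]
wrist_force: [0.7, -3.0, 1.3]
gripper_width: 0.497
gripper_force: 1.4
```

>>> send_rows([
  [[0.08,0,0.07,0,0,0,0.5],[0,0,0,0,0,0,0.5]],
])

```text
time: 12.55
ee_pos: [0.5888, 0.1519, 0.0227]
ee_rot: [-2.025, -1.637, -0.739]
wrist_force: [-0.3, -3.4, 0.7]
gripper_width: 0.502
gripper_force: 1.5
```

>>> send_rows([
  [[0.08,0,0.07,0,0,0,0.5],[0,0,0,0,0,0,0.5]],
])

```text
time: 12.8
ee_pos: [0.5889, 0.1529, 0.0227]
ee_rot: [-2.025, -1.637, -0.739]
wrist_force: [-0.6, -2.2, 1.7]
gripper_width: 0.498
gripper_force: 1.5
```

>>> send_rows([
  [[0.08,0,0.07,0,0,0,0.5],[0,0,0,0,0,0,0.5]],
])

```text
time: 13.05
ee_pos: [0.5891, 0.154, 0.0227]
ee_rot: [-2.025, -1.637, -0.739]
wrist_force: [-0.2, -2.0, 2.1]
gripper_width: 0.5
gripper_force: 1.6
```

>>> send_rows([
  [[0.08,0,0.07,0,0,0,0.5],[0,0,0,0,0,0,0.5]],
])

```text
time: 13.3
ee_pos: [0.5893, 0.155, 0.0227]
ee_rot: [-2.025, -1.637, -0.739]
wrist_force: [0.9, -2.7, 2.4]
gripper_width: 0.505
gripper_force: 1.6
```

Run:
```python
from h import *
np.set_printoptions(precision=3,suppress=True)
target([.5933-.026*.2147,.1766-.026*.9767,.023])
t=grab_frame("top"); s=grab_frame("side")
a=cv2.convertScaleAbs(cv2.resize(t["pixels"][185:265,210:290],None,fx=6,fy=6,interpolation=2),alpha=1.9)
b=cv2.resize(s["pixels"][100:200,220:270],None,fx=4.8,fy=4.8,interpolation=2)
cv2.imwrite("pics/c6.png",np.hstack([a,b])[:,:,::-1])
```

```text
t 13.3 pos [0.589 0.155 0.023] x_az 77.91197763001925 tilt 40.111252596036195 ydir [ 0.978 -0.209 -0.   ] w 0.5052389253644106 F [ 0.856 -2.685  2.428] q [-0.085  0.768  1.886  1.149  0.776 -0.845]
tool cm [-0.29  -0.077 -0.289] d in tool [0.765 0.005 0.644]
```

View pics/c6.png

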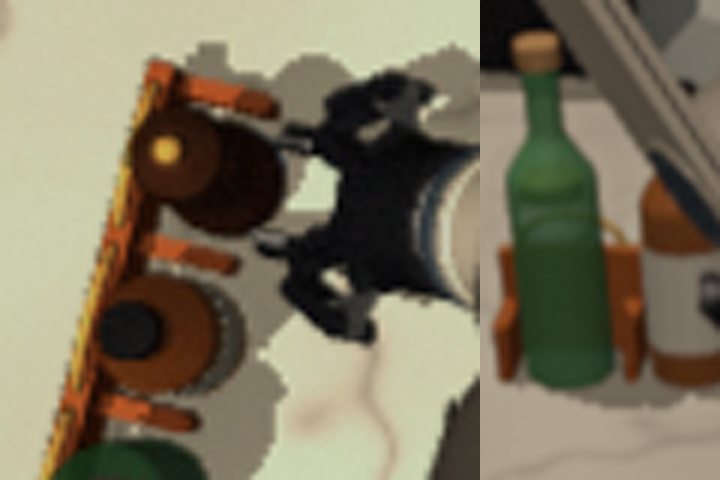

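Run:
```python
from h import *
np.set_printoptions(precision=4,suppress=True)
t=grab_frame("top")
def res(p): a=footbox(t,*p); return [a[2]-(285/6+210),a[3]-(235/6+185)]
r=least_squares(res,(.58,.17),diff_step=1e-4)
n=np.array([-d[1],d[0]]); v=np.array([.5933,.1766])-r.x; print(r.x,"along",v@d[:2],"lat",v@n,"ax-TCP",(r.x-observe()["ee_pos"][:2])@d[:2])
```

```text
[0.5943 0.1793] along -0.0028818418081960804 lat 0.00034109957926047344 ax-TCP 0.024796909353243534
```

Vision puts the mill at home to within about 3 mm, still sliding at about 3 N. I'll continue to the wall by feel.

>>> send_rows([
  [[0.08,0,0.07,0,0,0,0.5],[0,0,0,0,0,0,0.5]],
])

```text
time: 13.7
ee_pos: [0.5895, 0.1557, 0.0225]
ee_rot: [-2.026, -1.638, -0.739]
wrist_force: [-1.7, -6.5, 3.1]
gripper_width: 0.501
gripper_force: 3.2
```

>>> send_rows([
  [[0.08,0,0.07,0,0,0,0.5],[0,0,0,0,0,0,0.5]],
])

```text
time: 13.95
ee_pos: [0.5896, 0.156, 0.0224]
ee_rot: [-2.027, -1.638, -0.738]
wrist_force: [-2.9, -10.4, 4.2]
gripper_width: 0.494
gripper_force: 5.7
```

The force rises and the motion stalls, so the foot is against the wall. Backing straight out.

>>> send_rows([
  [[-0.3,0,-0.26,0,0,0,0.5],[-0.61,0,-0.515,0,0,0,0.5],[-0.76,0,-0.64,0,0,0,0.5],[-0.92,0,-0.78,0,0,0,0.5],[-0.92,0,-0.78,0,0,0,0.5],[-0.92,0,-0.78,0,0,0,0.5],[-0.92,0,-0.78,0,0,0,0.5],[-0.92,0,-0.78,0,0,0,0.5],[-0.92,0,-0.78,0,0,0,0.5],[-0.92,0,-0.78,0,0,0,0.5],[-0.92,0,-0.78,0,0,0,0.5],[-0.92,0,-0.78,0,0,0,0.5],[-0.92,0,-0.78,0,0,0,0.5],[0,0,0,0,0,0,0.5],[0,0,0,0,0,0,0.5],[0,0,0,0,0,0,0.5]],
])

```text
time: 15.95
ee_pos: [0.5599, 0.0181, 0.0231]
ee_rot: [-2.024, -1.638, -0.739]
wrist_force: [0.4, 0.5, -0.3]
gripper_width: 0.499
gripper_force: 0.0
```

Run:
```python
from h import *
np.set_printoptions(precision=3,suppress=True)
target([.5,0,.03])
t=grab_frame("top")
a=cv2.convertScaleAbs(cv2.resize(t["pixels"][140:290,200:420],None,fx=3.6,fy=3.6,interpolation=2),alpha=1.9)
cv2.imwrite("pics/c7.png",a[:,:,::-1])
```

```text
t 15.95 pos [0.56  0.018 0.023] x_az 77.93433867298715 tilt 40.11285607424358 ydir [ 0.978 -0.209 -0.   ] w 0.49918228652878627 F [ 0.425  0.451 -0.276] q [-0.341  0.765  1.893  0.978  0.879 -0.929]
tool cm [-1.861 -5.48  -2.475] d in tool [0.765 0.006 0.644]
```

View pics/c7.png

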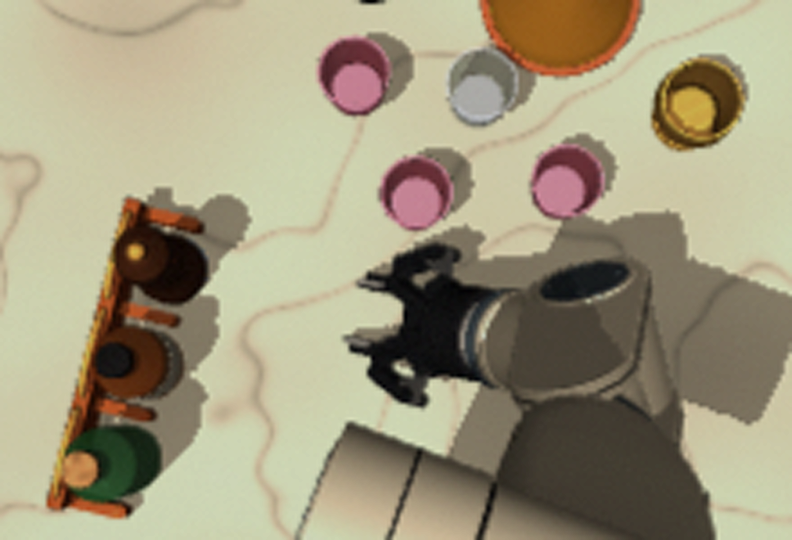

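The mill stands upright in the spot bay with its foot at about (175,268), where the spot was. The bottles at (135,360) and (112,463) and the glasses are unmoved, and the gripper is clear.

```bash
python3 -c "
from station import sign_off; print(sign_off())"
```

```text
the job is handed in; nothing more can be done
None
```

The pepper mill is upright in the blue-spot bay with its foot against the back wall (push force rose and motion stalled there), the other items look unmoved in the last picture, the arm is clear, and the job was handed in at about 16 of the 51 s; no verdict was returned.

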